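Seat the strainer cap and hold it half turned

TASK

Take the blue strainer cap out of the small orange bin, pass its steel stem through the brass eye inside the grey strainer pot and lower it, lugs through the slots at the green marks, until its flange lies flat on the rim. Then turn it clockwise halfway to its lock, so that the white lines on its flange point at the white marks on the rim, and stop there before it clicks. A spring would turn it back, so finish while still gripping the cap and holding it at the white marks, and leave the fitting, pliers, fill valve and shower arm alone.

Things in the scene. Friction and masses are not known exactly. Their poses are not given: they have to be found in the camera images.
- cap: blue strainer cap, loose, 0.12 kg. Origin: centre of the flange's underside, z up. Flange 76 mm across, 6 mm thick, with white lines on its top at +x and -x. White plug below it, 46 mm across, to z = -22 mm; then a steel stem 10 mm thick, to z = -72 mm. A half turn makes no difference. It starts upright, flange on the rim of the pipe offcut in the small orange bin.
- stem_tip (a point): lower end of the cap's steel stem, 72 mm below the cap's origin
- pot: grey strainer pot, fixed. Origin: on its upright axis at the work surface. Rim 94 mm across, 95 mm high, facing up, mouth 50 mm across. Base plate 120 (x) by 100 mm, and a side pipe with green nuts along +y and -y, out to 82 mm, 36 mm up. Inside, the lugs turn beneath an 8 mm thick ledge, clockwise only (seen from above). A half turn makes no difference.
- pot_rim (a point): centre of the pot's rim top, 95 mm above the work surface; seated, the cap's origin is at this point. Axes as the pot's.
- pot_eye (a point): centre of the upper mouth of the brass eye inside the pot, on the pot's axis 42 mm below the rim; hole 14 mm in diameter through a plate 5 mm thick, free space below it.
- catch (a joint): blue spring catch under the pot's ledge, pushed by the cap's lugs; rad, 0 at rest, grows as the cap turns clockwise. The first 0.14 rad of turn from the slots are free; then turn = reading + 0.14 (reading 0.645 at the white marks). It pushes back with 0.024 N m at 0, 0.076 N m at the white marks.
- caddy: small orange open bin 130 x 130 mm, 50 mm high, fixed; a white pipe offcut stands upright in its middle (74 mm outside, 64 mm inside, rim 80 mm above the work surface) and carries the cap. Origin: centre of the bin's underside.
- fitting: bystander: green and white compression fitting standing upright, loose, 44 mm across, 58 mm high; origin centre of its underside
- pliers: bystander: slip-joint pliers with blue grips lying flat, loose, 165 mm long, 70 mm wide, 17 mm high; origin near the pivot, x towards the jaws
- fill_valve: bystander: white toilet fill valve, about 200 mm long, lying in the large low orange bin (340 x 190 mm, 70 mm high) on the right; origin under its middle
- shower_arm: bystander: bent chrome shower arm, 21 mm tube, about 200 mm long, lying in the same large bin; origin under its middle
- cap_fin (a point): middle of the blue upright grip fin on the cap, 20 mm above the cap's origin: fin 50 mm long along the cap's x, 14 mm thick along y, from 6 to 34 mm above the origin; pinch it across y from above
- cap_lug (a point): outer end of the lug on the cap's +x: 29 mm from the axis, 14.5 mm below the origin; lug 9 mm wide (along y), 8 mm tall. A like lug on -x.
- pot_slot (a point): on the rim 43 mm from the axis, at the green mark over the slot on the pot's +x (another on -x): slots 13 mm wide at the plug, 16 mm at the lug ends. The cap goes in with its x axis along the pot's x.
- pot_mark (a point): white mark on the rim, 43 mm from the axis, 45 degrees clockwise (seen from above) from the +x slot; another opposite. Turn the cap's white lines to these. Red marks at 90 degrees are the lock; its click begins at about 62 degrees.
Things that resemble listed ones, but are neither listed nor needed, are in the scene too. Several things have the shape of the cap; the one meant has the colours described above.

How it is judged:
By the outcome, as a careful person would: the job done as asked, in the order asked, and still so for the second after the job is handed in, while the arm keeps its last pose, push and grip.
It also fails if it takes over 64 s, if anything falls off the work surface, if the arm or the gripper's body presses on something with over 40 N, if the wrist force passes 120 N, or if a joint passes its speed limit or range.

ROBOT

A 6-joint arm with a two-finger parallel gripper is mounted at the origin on the work surface. World frame = base frame: x ahead of the robot, y to its left, z up, the work surface at z = 0. Lengths are in mm, angles in degrees, forces in N, time in s.
With the tool pointing down it reaches from about 350 to 850 mm from the base axis. Payload 8.1 kg.
Tool frame: the origin (TCP) lies between the finger pads; the fingertips stand 22 mm ahead of it and the grasp point (between the pads) lies 3 mm ahead of it; z points along the fingers, y is the direction in which the jaws open and shut (so a half turn about z gives the same grasp; the last joint's range is limited). The gripper opens to 85 mm and grips with 20 to 120 N. Pads are 22 mm wide; open, the fingers measure 114 mm over their backs; the gripper's body (76 mm by 85 mm) begins 54 mm behind the grasp point. The pads swing forward as they close: fully open they stand 13 mm farther back than shut.
Start: joints at [66.039, 7.471, 85.268, -0, 87.261, -4.893], TCP at [195.993, 567.091, 253.292] pointing down, gripper open.
Joint ranges: [-169.43, 169.43], [-51.17, 129.36], [1.28, 143.12], [-76.62, 256.62], [0, 156.53], [-152.29, 152.29]. Speed limits (degrees/s): [136.94, 136.94, 159.86, 180, 180, 180].

INTERFACE

Orientations are given as [roll, pitch, yaw] about the fixed x, y, z axes, in that order (R = Rz(yaw) Ry(pitch) Rx(roll)).
In Python, from bench import r gives the robot as it stands.
- The arm moves only by the tool drive_tool, never from a script. Its argument "moves" is a list of rows, each a list of 2 entries, a list of its own where there are three numbers: the shift along the world's x, y, z in mm, then the turn about the world's z in degrees. A call has exactly 8 rows; each row is the pose to reach, as a shift and turn from the pose commanded when the call began; what a row does not reach only later rows make up. A row lasts 1/12 s, in which the tool goes at most 41.7 mm and 7.16 degrees, less where a joint would pass 70% of its speed; a pose out of reach is approached as far as the arm can. A call with a gripper value outside its range is refused whole. "fingers" is the finger opening in mm, from 0 to 85.4, set as the call begins (left out, the last holds). The fingers move at their own pace and stop on an object; "squeeze" is the grip in N (left out, the last holds). Time passes only in rows, so rows that repeat a pose let the fingers close, or fill a call up. It gives the time, the measured TCP pose, the force and the opening at its end, in the units of the state.
- r.sense(): the state, without advancing time (a new reading comes with each control period).
- r.snapshot(name): name is "side" or "top" or "wrist"; returns a dict with "pixels" (384x512x3 uint8, red, green, blue), "camera_matrix" (3x3 intrinsics, pixels), "xyz" and "orientation" of the camera in the world. Camera axes: x right, y down, z forward; pixel columns grow to the right and rows downward; lengths in mm; the calibration is good to about 2 mm. A picture is of the moment at which its call begins. There is no depth.
- r.hand_in(): hands the job in, once; it reports no verdict.
The state is a dict: "time": time; "joint_pos": joint angles; "qd": joint speeds; "joint_efforts": joint torques, N m; "tool_pos": TCP position; "tcp_rot": TCP orientation; "ft_force": force on the tool from outside, world axes, zero at the start; "wrist_torque": the same for the moment, N m; "finger_gap": finger opening in mm.
Only numpy, scipy, OpenCV 4.12 (cv2) and the standard library are available. Lean on these libraries where they do the work, as an engineer would, in place of code of your own. Each camera call takes 0.05 s, during which the arm holds its last target.

## Working session

There is one attempt and no reset: what is moved stays moved. The work goes in short steps, Python scripts to look and compute and a tool call to move; the robot and the scene stay as the last step left them, time stands still between calls to the robot, and variables do not carry over. Pictures are saved under pics/ and viewed, and the job is handed in when it is done.

Besides the shell and the picture viewer there is one more tool, called after "Request:" as name(argument=value, ...), one argument or row to a line, values as JSON. drive_tool: Moves the arm, as the interface text tells. Its arguments: {"type":"object","properties":{"moves":{"type":"array","items":{"type":"array"}},"fingers":{"type":"number"},"squeeze":{"type":"number"}},"required":["moves"]}

```bash
ls; mkdir -p pics
cat > h.py <<'E'
import cv2,numpy as np,json
from bench import r
def snap(n,f):
    s=r.snapshot(n); cv2.imwrite('pics/'+f+'.png',s['pixels'][:,:,::-1])
    np.savez('pics/'+f+'.npz',K=s['camera_matrix'],t=s['xyz'],o=np.array(s['orientation']))
    return s
def crop(f,x0,y0,x1,y1,k,out):
    im=cv2.imread('pics/'+f+'.png')[y0:y1,x0:x1]
    cv2.imwrite('pics/'+out+'.png',cv2.resize(im,None,fx=k,fy=k,interpolation=cv2.INTER_CUBIC))
E
python3 - <<'E'
from h import *
for n in ['side','top','wrist']:
    s=snap(n,n+'0'); print(n,s['camera_matrix'],s['xyz'],s['orientation'])
print(r.sense())
E
```

```text
pics
side [[393.48592193   0.         254.08042883]
 [  0.         393.48592193 191.18268618]
 [  0.           0.           1.        ]] [222.05450941 462.52261896 801.50158236] [-136.70872646    0.20911548 -151.72943877]
top [[347.89747427   0.         252.95939299]
 [  0.         347.89747427 192.13522572]
 [  0.           0.           1.        ]] [ 453.38839048 -141.93107305  850.21225637] [-171.31701476    1.50548014  -91.69464591]
wrist [[273.49669756   0.         258.41861475]
 [  0.         273.49669756 188.95740929]
 [  0.           0.           1.        ]] [134.42680335 588.40055073 372.40590835] [1.65124536e+02 8.97489078e-02 7.09220603e+01]
{'time': 0.15, 'joint_pos': array([ 6.60387696e+01,  7.50647509e+00,  8.53165292e+01,  1.02524147e-03,
        8.72604601e+01, -4.89478143e+00]), 'qd': array([ 0.01602267, -0.07635441, -0.36767951, -0.10155385, -0.01515135,
       -0.03232814]), 'joint_efforts': array([ 1.05969149e-03, -5.70050454e+01, -5.01167536e+01, -1.26541745e-04,
        9.33128729e-03,  4.93018661e-05]), 'tool_pos': array([195.8275154 , 566.72468788, 252.45658479]), 'tcp_rot': array([-1.79916927e+02, -8.14195376e-03,  1.60933495e+02]), 'ft_force': array([ 0.8531859 ,  0.67879951, -0.47663913]), 'wrist_torque': array([-0.01228415,  0.00429431,  0.01176727]), 'finger_gap': 85.51535171961486}
```

View pics/top0.png

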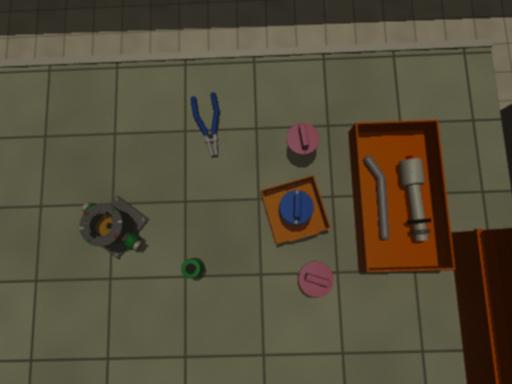

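View pics/side0.png

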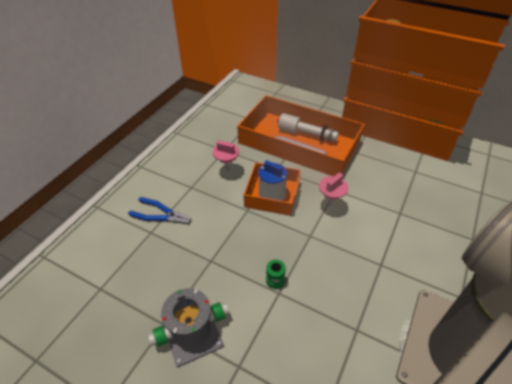

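View pics/wrist0.png

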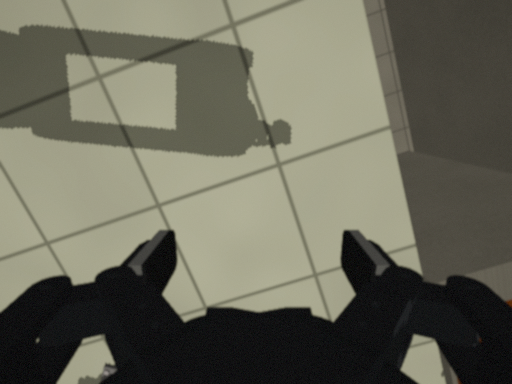

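Three things have the cap's shape in the top view: pink at (303,138), pink at (316,279), and blue at (296,208). The blue one, in the small orange bin, matches the description. I'll confirm it with crops.

Run:
```python
from h import *
crop('top0',250,165,340,255,7,'top0cap')
crop('top0',70,180,160,270,7,'top0pot')
crop('side0',235,150,310,220,8,'side0cap')
crop('side0',145,280,235,365,7,'side0pot')
a=cv2.imread('pics/top0cap.png');b=cv2.imread('pics/side0cap.png')
```

```text
(no output)
```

View pics/top0cap.png

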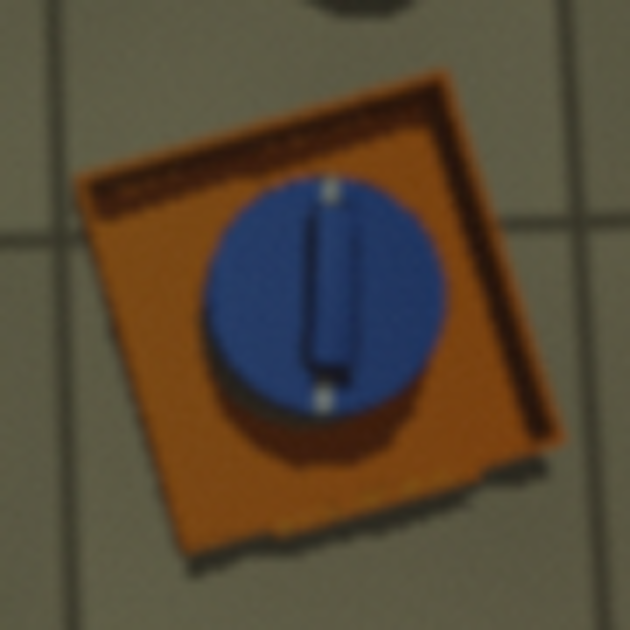

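View pics/top0pot.png

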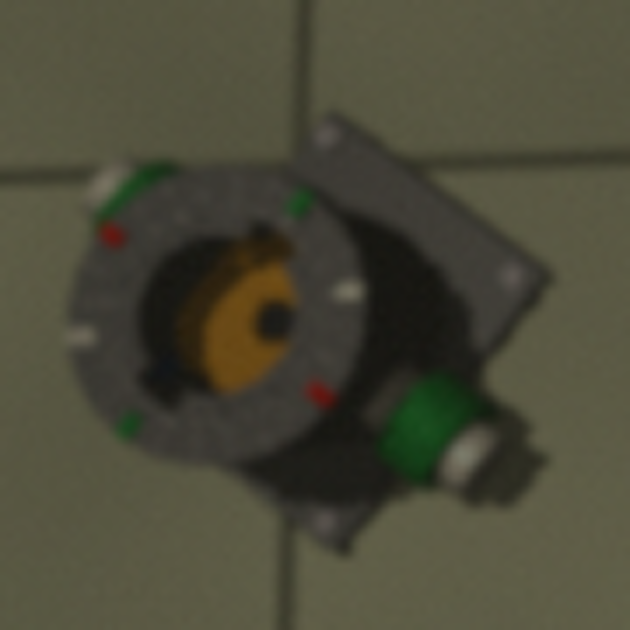

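View pics/side0cap.png

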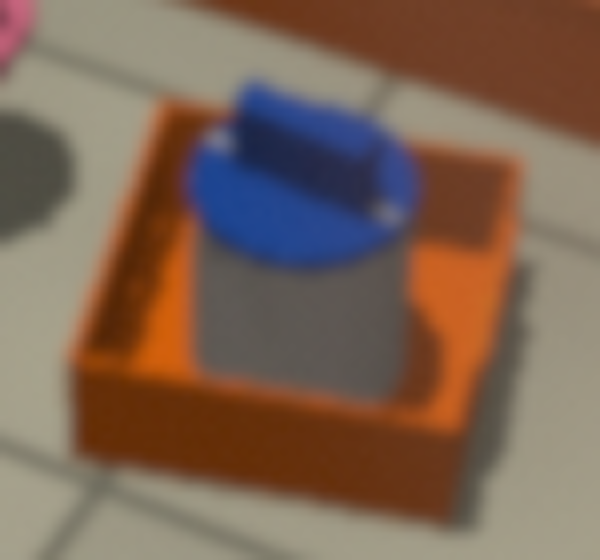

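View pics/side0pot.png

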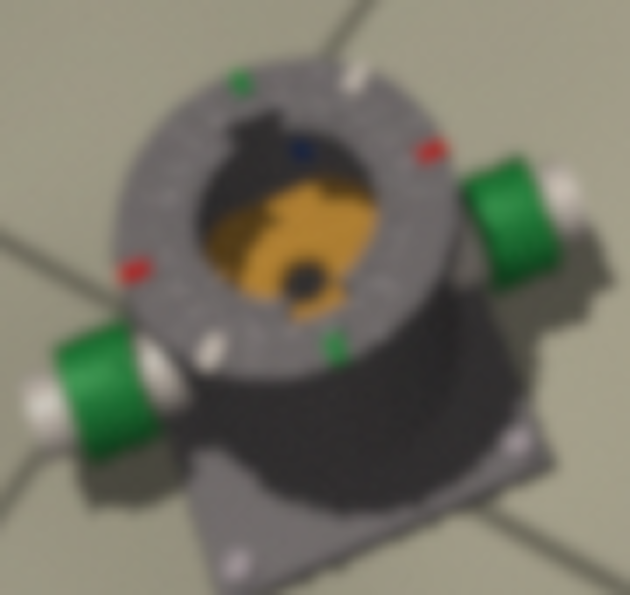

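The crops confirm it: blue flange, fin, white lines, standing on the offcut in the small orange bin. Next I'll triangulate from both views.

```bash
cat >> h.py <<'E'
from scipy.spatial.transform import Rotation as Ro
def cam(f):
    d=np.load('pics/'+f+'.npz'); return d['K'],d['t'],Ro.from_euler('xyz',d['o'],degrees=True).as_matrix()
def px(c,x0,y0,k): return np.array([x0+(c[0]+.5)/k-.5,y0+(c[1]+.5)/k-.5])
def ray(f,p):
    K,t,R=cam(f); d=R@np.linalg.inv(K)@np.array([p[0],p[1],1]); return t,d
def atz(f,p,z):
    t,d=ray(f,p); return t+d*(z-t[2])/d[2]
def tri(f1,p1,f2,p2):
    A=[];b=[]
    for f,p in((f1,p1),(f2,p2)):
        t,d=ray(f,p); d=d/np.linalg.norm(d); P=np.eye(3)-np.outer(d,d);A.append(P);b.append(P@t)
    return np.linalg.lstsq(np.vstack(A),np.hstack(b),rcond=None)[0]
def proj(f,P):
    K,t,R=cam(f); q=K@(R.T@(np.asarray(P)-t)); return q[:2]/q[2]
E
python3 - <<'E'
from h import *
np.set_printoptions(precision=1,suppress=True)
T={'g1':(301,204),'g2':(129,424),'w1':(349,291),'w2':(80,335),'r1':(112,237),'r2':(321,395)}
S={'g1':(336,347),'g2':(241,83),'w1':(210,351),'w2':(354,78),'r1':(431,152),'r2':(136,271)}
def rep(T,S,to,so,z):
  D={}
  for k in T:
    a=px(T[k],*to);b=px(S[k],*so)
    D[k]=(atz('top0',a,z)+atz('side0',b,z))/2
    print(k,atz('top0',a,z),atz('side0',b,z),'tri',tri('top0',a,'side0',b))
  return D
def ana(D,ks):
  for a,b in ks:
    d=D[a]-D[b]; print(a,b,'c',(D[a]+D[b])/2,'len',np.linalg.norm(d),'ang',np.degrees(np.arctan2(d[1],d[0])))
print('swap check')
for s in (0,1):
  if s: 
    for k in 'gwr': S[k+'1'],S[k+'2']=S[k+'2'],S[k+'1']
  D=rep(T,S,(70,180,7),(145,280,7),95)
  ana(D,[('g1','g2'),('w1','w2'),('r1','r2')])
T={'l1':(331,190),'l2':(323,400)};S={'l1':(220,142),'l2':(388,212)}
D=rep(T,S,(250,165,7),(235,150,8),86);ana(D,[('l1','l2')])
E
```

```text
swap check
g1 [542.7 185.   95. ] [473.7 241.   95. ] tri [531.3 216.5   0.4]
g2 [475.6 236.9  95. ] [541.6 189.4  95. ] tri [490.3 211.  166.9]
w1 [514.9 168.9  95. ] [502.5 257.7  95. ] tri [535.  221.1 -17.1]
w2 [503.7 253.6  95. ] [514.1 172.9  95. ] tri [490.2 207.7 174.7]
r1 [534.2 244.8  95. ] [482.2 181.8  95. ] tri [497.6 207.  144. ]
r2 [482.8 176.8  95. ] [533.5 248.9  95. ] tri [517.8 219.   47.2]
g1 g2 c [508.4 213.1  95. ] len 0.4149892922518812 ang -159.51918748195627
w1 w2 c [508.8 213.3  95. ] len 0.25785073104759604 ang 169.27775399078052
r1 r2 c [508.2 213.1  95. ] len 0.4705427163914173 ang 74.80189142930104
g1 [542.7 185.   95. ] [541.6 189.4  95. ] tri [543.6 187.3  89.9]
g2 [475.6 236.9  95. ] [473.7 241.   95. ] tri [475.7 239.4  89.8]
w1 [514.9 168.9  95. ] [514.1 172.9  95. ] tri [515.6 171.   90.5]
w2 [503.7 253.6  95. ] [502.5 257.7  95. ] tri [504.2 256.2  90.2]
r1 [534.2 244.8  95. ] [533.5 248.9  95. ] tri [535.1 247.4  90.3]
r2 [482.8 176.8  95. ] [482.2 181.8  95. ] tri [483.6 179.4  89.5]
g1 g2 c [508.4 213.1  95. ] len 85.0520267882107 ang -37.47357935125438
w1 w2 c [508.8 213.3  95. ] len 85.4717246479598 ang -82.36034064082824
r1 r2 c [508.2 213.1  95. ] len 84.84931847358165 ang 52.76717837035934
l1 [ 568.4 -222.6   86. ] [ 566.1 -216.4   86. ] tri [ 569.5 -223.3   78.7]
l2 [ 502.1 -216.9   86. ] [ 502.8 -212.6   86. ] tri [ 503.4 -216.9   81.9]
l1 l2 c [ 534.9 -217.1   86. ] len 64.92001145114773 ang -4.170652884932199
```

Request:
drive_tool(
  moves=[
    [[10,-25,0],1],
    [[25,-60,0],2],
    [[41,-95,0],3],
    [[57,-131,0],4],
    [[73,-167,0],5],
    [[89,-203,0],6],
    [[105,-240,0],7],
    [[113,-261,0],8],
  ],
)

```text
time: 0.82
tool_pos: [309.8, 303.0, 253.0]
tcp_rot: [-179.9, 0.0, 168.9]
ft_force: [0.6, -0.1, 1.8]
finger_gap: 85.4
```

Request:
drive_tool(
  moves=[
    [[14,-32,0],1],
    [[28,-65,0],2],
    [[42,-98,0],3],
    [[56,-131,0],4],
    [[71,-164,0],5],
    [[86,-197,0],6],
    [[100,-230,0],7],
    [[113,-261,0],7],
  ],
)

```text
time: 1.48
tool_pos: [422.3, 43.1, 253.3]
tcp_rot: [-180.0, 0.0, 176.0]
ft_force: [0.8, 1.0, 0.1]
finger_gap: 85.6
```

Request:
drive_tool(
  moves=[
    [[14,-34,0],0],
    [[28,-70,0],0],
    [[44,-105,0],0],
    [[60,-140,0],0],
    [[76,-175,0],0],
    [[91,-210,0],0],
    [[105,-242,0],0],
    [[113,-262,0],0],
  ],
)

```text
time: 2.15
tool_pos: [535.4, -220.2, 252.5]
tcp_rot: [-180.0, -0.0, 175.8]
ft_force: [1.1, 0.5, -0.6]
finger_gap: 85.8
```

Run:
```python
from h import *
np.set_printoptions(precision=2,suppress=True)
s=snap('wrist','w1'); q=r.sense(); print(q['tool_pos'],q['tcp_rot'],s['xyz'],s['orientation'])
crop('w1',0,0,512,384,1.5,'w1b')
for z in (80,86,114): print(proj('w1',[535,-217,z]))
```

```text
[ 535.73 -222.44  252.36] [-179.9    -0.02  175.75] [ 470.62 -215.07  372.65] [165.14   0.01  85.82]
[260.98 177.22]
[261.03 178.42]
[261.3  184.72]
```

View pics/w1b.png

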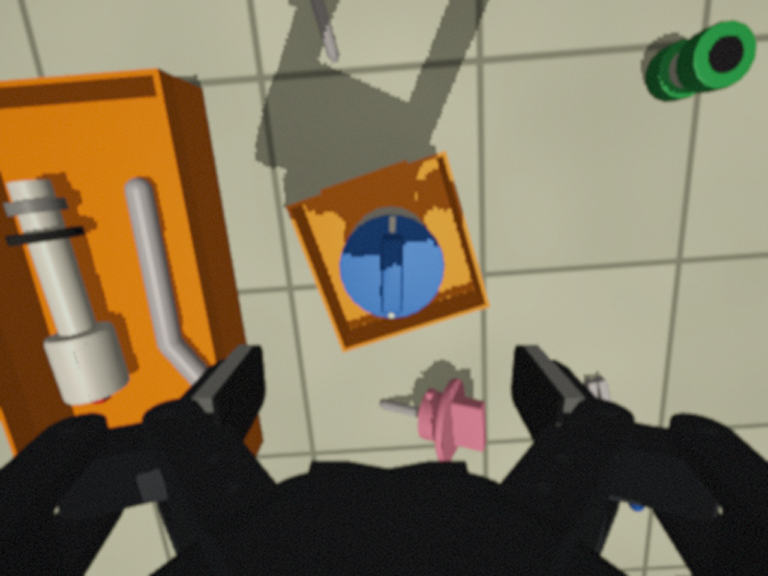

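The wrist view shows the blue cap at about (261,177), centred between the fingers, with the fin upright in the image. I'll enlarge it.

Run:
```python
from h import *
crop('w1',215,130,305,220,7,'w1c')
```

```text
(no output)
```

View pics/w1c.png

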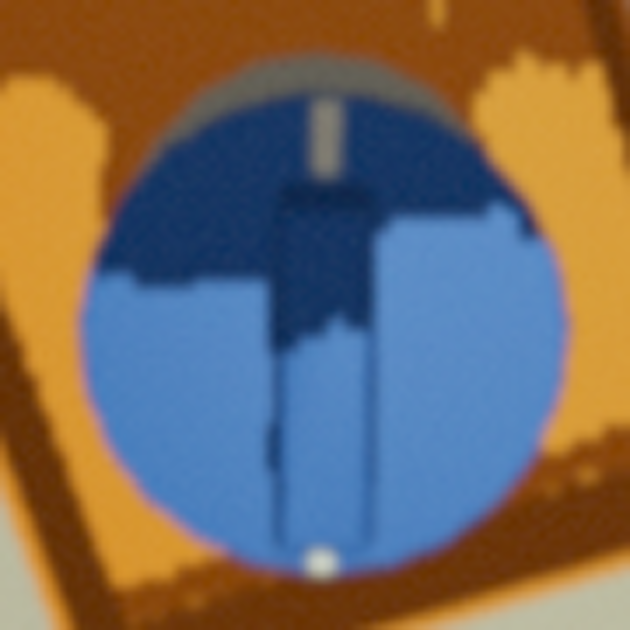

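Run:
```python
from h import *
np.set_printoptions(precision=2,suppress=True)
o=(215,130,7)
for c in [(323.5,333.5),(80,333),(567,333),(326,97),(326,138),(321,575),(321,563)]:
    print(c,atz('w1',px(c,*o),86))
a=atz('w1',px((326,97),*o),86);b=atz('w1',px((321,575),*o),86);d=a-b
print((a+b)/2,np.linalg.norm(d),np.degrees(np.arctan2(d[1],d[0])))
```

```text
(323.5, 333.5) [ 533.66 -217.17   86.  ]
(80, 333) [ 530.86 -254.36   86.  ]
(567, 333) [ 536.3  -179.97   86.  ]
(326, 97) [ 497.89 -214.26   86.  ]
(326, 138) [ 503.93 -214.69   86.  ]
(321, 575) [ 572.67 -220.33   86.  ]
(321, 563) [ 570.66 -220.19   86.  ]
[ 535.28 -217.3    86.  ] 75.02587076203804 175.35913721546575
```

Request:
drive_tool(
  moves=[
    [[0,0,-20],-0.5],
    [[0,0,-45],-0.5],
    [[0,0,-70],-0.5],
    [[0,0,-95],-0.5],
    [[0,0,-115],-0.5],
    [[0,0,-130],-0.5],
    [[0,0,-138],-0.5],
    [[0,0,-143],-0.5],
  ],
  fingers=40,
)

```text
time: 2.87
tool_pos: [534.1, -216.4, 108.7]
tcp_rot: [179.9, -0.1, 175.4]
ft_force: [0.9, 1.1, 0.1]
finger_gap: 40.3
```

Request:
drive_tool(
  moves=[
    [[0,0,0],0],
    [[0,0,0],0],
    [[0,0,0],0],
    [[0,0,0],0],
    [[0,0,0],0],
    [[0,0,0],0],
    [[0,0,0],0],
    [[0,0,0],0],
  ],
)

```text
time: 3.53
tool_pos: [535.1, -217.0, 110.5]
tcp_rot: [-180.0, 0.0, 175.4]
ft_force: [1.0, -0.2, 0.3]
finger_gap: 39.9
```

Run:
```python
from h import *
np.set_printoptions(precision=2,suppress=True)
snap('wrist','w2');snap('side','s2'); q=r.sense(); print(q['tool_pos'],q['tcp_rot'],q['ft_force'],q['finger_gap'])
crop('w2',130,150,390,345,3,'w2b')
crop('s2',220,100,340,220,5,'s2b')
```

```text
[ 534.98 -216.91  110.33] [-180.      0.    175.43] [-0.56 -0.49  0.74] 39.947034458652816
```

View pics/w2b.png

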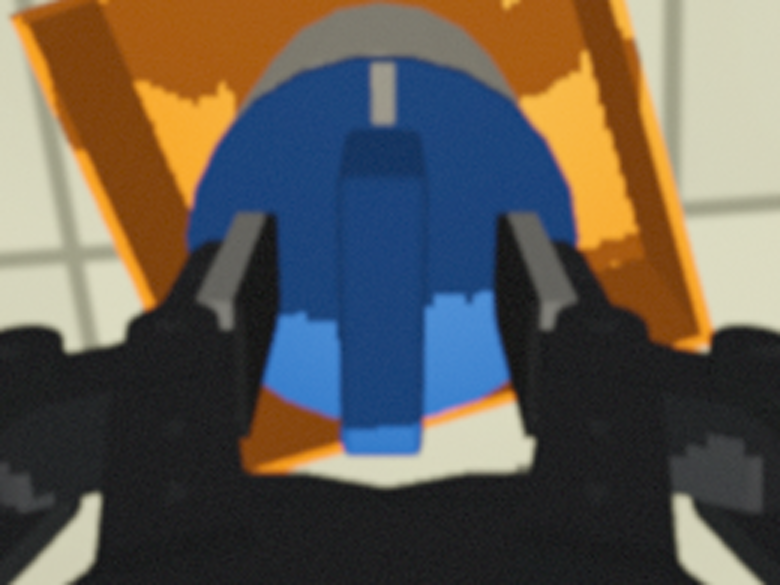

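View pics/s2b.png

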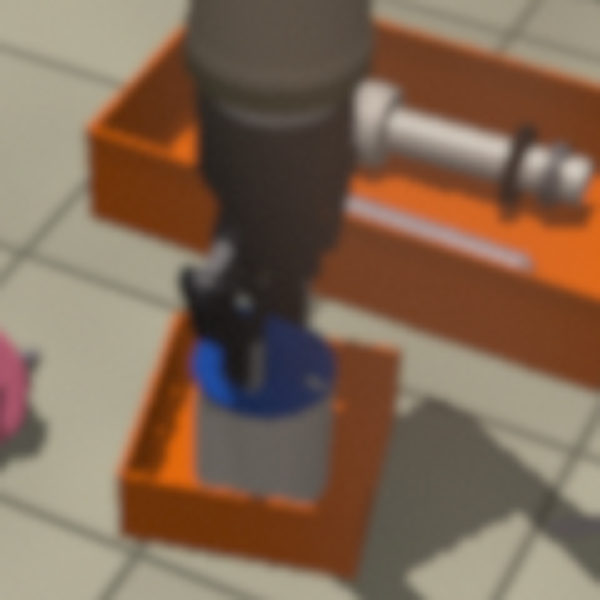

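Request:
drive_tool(
  moves=[
    [[0,-1,0],0],
    [[0,-1,0],0],
    [[0,-1,0],0],
    [[0,-1,0],0],
    [[0,-1,0],0],
    [[0,-1,0],0],
    [[0,-1,0],0],
    [[0,-1,0],0],
  ],
  fingers=0,
  squeeze=60,
)

```text
time: 4.3
tool_pos: [535.1, -218.0, 110.4]
tcp_rot: [-180.0, 0.0, 175.4]
ft_force: [-0.2, -0.8, 0.8]
finger_gap: 13.1
```

Run:
```python
from h import *
np.set_printoptions(precision=2,suppress=True)
snap('wrist','w3'); q=r.sense(); print(q['tool_pos'],q['tcp_rot'],q['ft_force'],q['wrist_torque'],q['finger_gap'])
crop('w3',130,150,390,345,3,'w3b')
```

```text
[ 535.12 -217.99  110.44] [-179.99    0.02  175.43] [ 0.01 -0.82  2.43] [-0.08 -0.04 -0.06] 12.960375705822498
```

View pics/w3b.png

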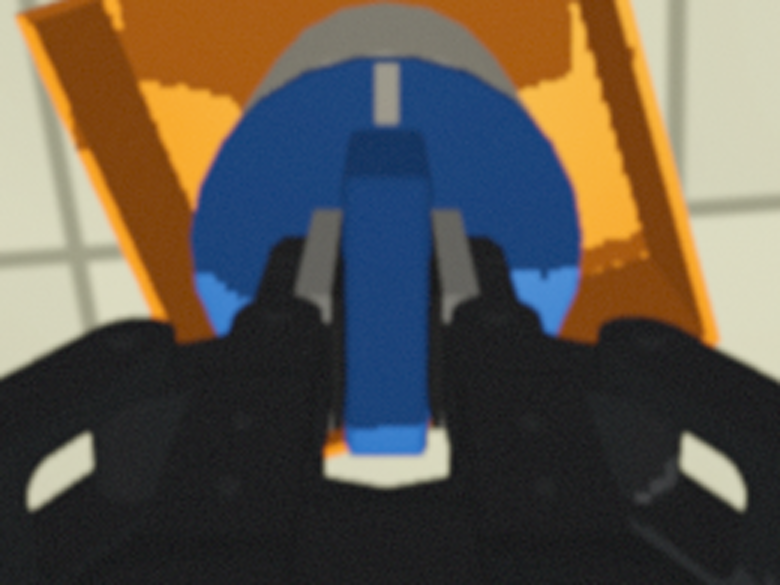

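Request:
drive_tool(
  moves=[
    [[0,0,5],0],
    [[0,0,20],0],
    [[0,0,40],0],
    [[0,0,65],0],
    [[0,0,90],0],
    [[0,0,115],0],
    [[0,0,133],0],
    [[0,0,140],0],
  ],
)

```text
time: 5.02
tool_pos: [536.1, -218.3, 254.1]
tcp_rot: [-179.9, 0.2, 175.4]
ft_force: [0.7, -0.0, -0.8]
finger_gap: 12.9
```

Run:
```python
from h import *
np.set_printoptions(precision=2,suppress=True)
snap('wrist','w4');snap('side','s4'); q=r.sense(); print(q['tool_pos'],q['tcp_rot'],q['ft_force'],q['wrist_torque'],q['finger_gap'])
crop('w4',130,150,390,345,3,'w4b')
crop('s4',190,60,350,220,4,'s4b')
```

```text
[ 535.66 -218.2   251.85] [-179.94    0.15  175.44] [ 0.26  0.24 -0.86] [-0.02 -0.01  0.02] 12.909889414350678
```

View pics/w4b.png

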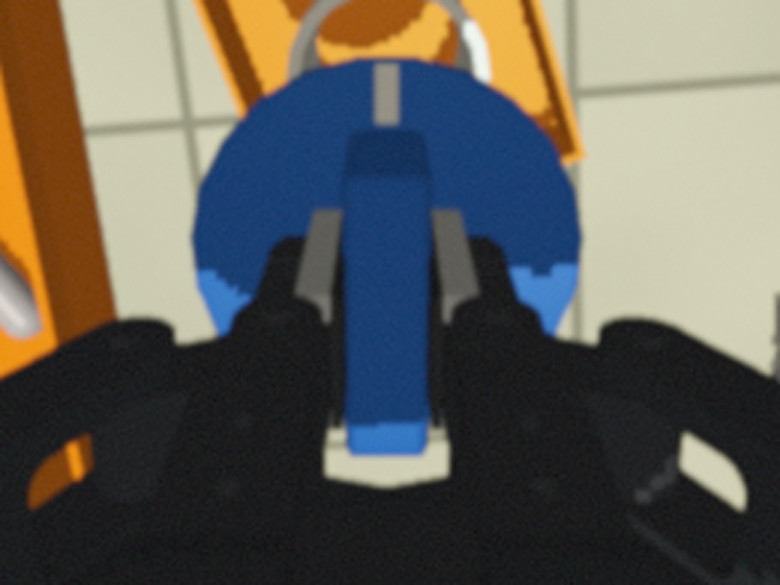

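View pics/s4b.png

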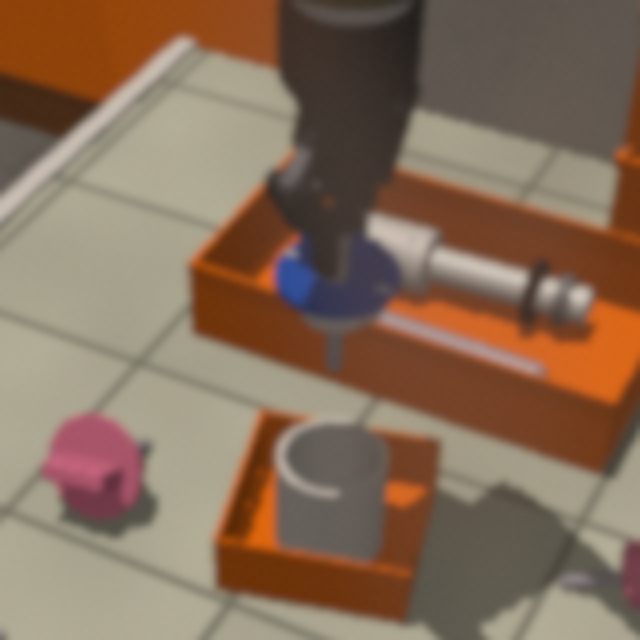

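```bash
cat > cap.py <<'E'
from h import *
np.set_printoptions(precision=2,suppress=True)
# w3: cap still seated at z=80 origin: precise heights; tool pose 535.12,-217.99,110.44,yaw175.43
o=(130,150,3); T=np.array([535.12,-217.99,110.44]);y=np.radians(175.43)
ex=np.array([np.cos(y),np.sin(y),0]);ey=np.array([np.sin(y),-np.cos(y),0])
for n,c,z in [('fin top front',(388,178),114),('fin top back',(388,453),114),('fin bot front',(388,130),86),('line out',(386,62),86),('line in',(386,126),86),('edgeL',(193,238),84),('edgeR',(581,238),84),('finL',(344,178),114),('finR',(432,178),114),('finbackL',(346,453),114),('finbackR',(427,453),114)]:
    P=atz('w3',px(c,*o),z); d=P-T; print(n,P,'tool x,y',d@ex,d@ey)
E
python3 cap.py
```

```text
fin top front [ 510.46 -215.46  114.  ] tool x,y 24.778854280489124 0.5548993009668621
fin top back [ 558.15 -219.26  114.  ] tool x,y -23.057304371073545 0.5730561411173316
fin bot front [ 510.89 -215.43   86.  ] tool x,y 24.35276407144916 0.6169385369510787
line out [ 498.26 -214.79   86.  ] tool x,y 36.99631692474168 0.25419684007346716
line in [ 510.11 -215.74   86.  ] tool x,y 25.112056547031134 0.25125681954715134
edgeL [ 529.96 -254.55   84.  ] tool x,y 2.229167459036641 -36.853278135106656
edgeR [ 535.92 -180.2    84.  ] tool x,y 2.2117132691443127 37.73129563269846
finL [ 509.94 -222.03  114.  ] tool x,y 24.780311687017775 -6.037272139612816
finR [ 510.99 -208.89  114.  ] tool x,y 24.777396848277974 7.147186909161927
finbackL [ 557.6  -226.16  114.  ] tool x,y -23.05533138574378 -6.349272248656073
finbackR [ 558.66 -212.85  114.  ] tool x,y -23.059136461570624 7.001047200461853
```

Request:
drive_tool(
  moves=[
    [[2,15,0],-1],
    [[5,38,0],-3],
    [[8,65,0],-6],
    [[11,92,0],-9],
    [[14,120,0],-12],
    [[17,145,0],-14],
    [[20,168,0],-16],
    [[22,188,0],-17],
  ],
)

```text
time: 5.78
tool_pos: [555.9, -28.1, 247.7]
tcp_rot: [-180.0, -0.2, 158.4]
ft_force: [0.7, 0.7, -0.5]
finger_gap: 12.8
```

Request:
drive_tool(
  moves=[
    [[3,25,0],-2],
    [[7,55,0],-5],
    [[11,85,0],-8],
    [[14,115,0],-10],
    [[17,140,0],-12],
    [[20,163,0],-14],
    [[22,180,0],-15.5],
    [[23,188,0],-16],
  ],
)

```text
time: 6.45
tool_pos: [578.8, 160.2, 247.5]
tcp_rot: [-179.9, -0.2, 142.5]
ft_force: [-0.4, -0.2, -1.1]
finger_gap: 13.1
```

Request:
drive_tool(
  moves=[
    [[0,0,0],0],
    [[0,0,0],0],
    [[0,0,0],0],
    [[0,0,0],0],
    [[0,0,0],0],
    [[0,0,0],0],
    [[0,0,0],0],
    [[0,0,0],0],
  ],
)

```text
time: 7.12
tool_pos: [580.1, 157.8, 250.4]
tcp_rot: [180.0, 0.0, 142.4]
ft_force: [0.0, -1.0, -1.3]
finger_gap: 12.7
```

Run:
```python
from h import *
np.set_printoptions(precision=2,suppress=True)
snap('wrist','w5'); q=r.sense(); print(q['tool_pos'],q['tcp_rot'],q['ft_force'],q['wrist_torque'],q['finger_gap'])
crop('w5',200,30,320,150,6,'w5b');crop('w5',0,0,512,384,1.5,'w5f')
```

```text
[580.06 157.88 250.4 ] [179.99   0.01 142.42] [ 0.56  0.01 -1.56] [-0.01 -0.   -0.02] 13.011597707673545
```

View pics/w5f.png

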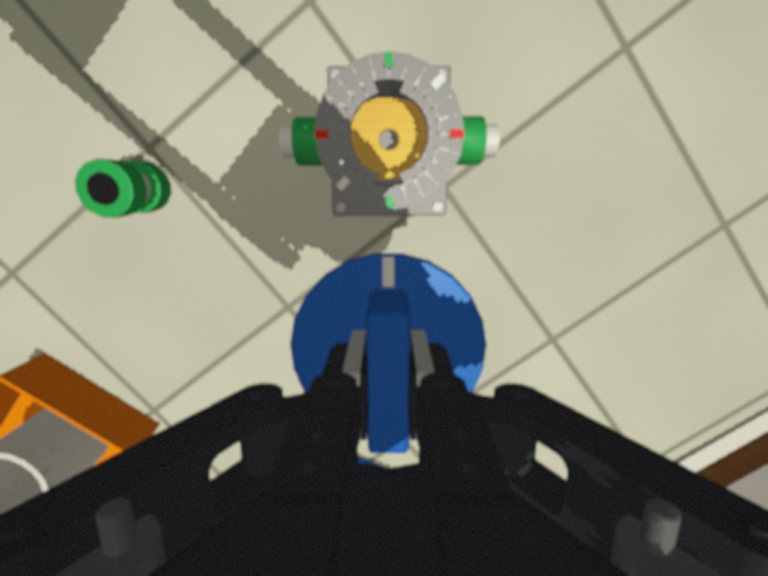

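View pics/w5b.png

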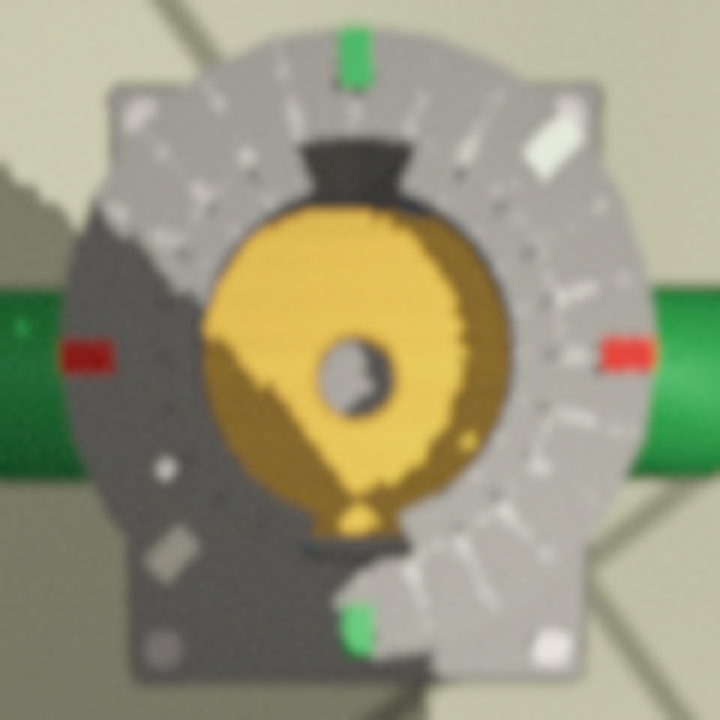

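Run:
```python
from h import *
np.set_printoptions(precision=2,suppress=True)
o=(200,30,6); T=np.array([580.06,157.88,250.4]);y=np.radians(142.42)
ex=np.array([np.cos(y),np.sin(y),0]);ey=np.array([np.sin(y),-np.cos(y),0])
P=lambda c,z=95: atz('w5',px(c,*o),z)
for a,b in [((356,59),(358,630)),((629,355),(89,356)),((555,145),(172,553))]:
    A,B=P(a),P(b);d=A-B;c=(A+B)/2;print(c,np.linalg.norm(d),np.degrees(np.arctan2(d[1],d[0])),'tool',(c-T)@ex,(c-T)@ey)
print('eye',P((355,376),53), P((355,376),50.5))
o=(130*1.5,150*1.5)
# cap in same picture, origin 170 below-> z0=250.4-30.4
z0=250.4-30.44
for c,z in [((388,258),6),((388,316),34),((388,451),34),((367,316),34),((410,316),34)]:
    A=atz('w5',px(c,0,0,1.5),z0+z);print('cap',(A-T)@ex,(A-T)@ey)
```

```text
[509.11 213.49  95.  ] 85.10863359572382 142.64810203299237 tool 90.14085805647015 0.8046860566766311
[509.18 213.83  95.  ] 85.48255237403582 52.49892674329247 tool 90.2929856127356 1.1110966193120957
[509.02 213.7   95.  ] 85.81932359529375 97.54745561423114 tool 90.34649512082781 0.9142037229411373
eye [508.59 213.55  53.  ] [508.43 213.67  50.5 ]
cap 36.25143133881807 0.19723278689894538
cap 24.13045082644493 0.18708632668118907
cap -22.9085765876866 0.17355551794710491
cap 24.132636081399124 -6.117184043311446
cap 24.128161524341245 6.791523668173755
```

Request:
drive_tool(
  moves=[
    [[-8,6,0],0.1],
    [[-20,16,0],0.1],
    [[-35,27,0],0.1],
    [[-50,39,0],0.1],
    [[-62,48,0],0.1],
    [[-69,54,-10],0.1],
    [[-71,55.5,-22],0.1],
    [[-71,55.5,-32],0.1],
  ],
)

```text
time: 7.83
tool_pos: [508.1, 214.2, 216.7]
tcp_rot: [-180.0, -0.0, 142.6]
ft_force: [-0.4, -0.6, -1.5]
finger_gap: 12.8
```

Request:
drive_tool(
  moves=[
    [[0,0,0],0],
    [[0,0,0],0],
    [[0,0,0],0],
    [[0,0,0],0],
    [[0,0,0],0],
    [[0,0,0],0],
    [[0,0,0],0],
    [[0,0,0],0],
  ],
)

```text
time: 8.5
tool_pos: [509.2, 213.6, 218.5]
tcp_rot: [180.0, 0.0, 142.5]
ft_force: [-0.1, 0.0, -0.6]
finger_gap: 13.3
```

Run:
```python
from h import *
np.set_printoptions(precision=2,suppress=True)
snap('side','s6');snap('top','t6'); q=r.sense(); print(q['tool_pos'],q['tcp_rot'],q['ft_force'],q['wrist_torque'],q['finger_gap'])
crop('s6',110,230,260,370,5,'s6b');crop('t6',60,170,180,270,6,'t6b')
for f in('s6','t6'):
  for P in ([509,213.5,95],[509,213.4,113],[509,213.4,185]): print(f,proj(f,P))
```

```text
[509.05 213.6  218.4 ] [179.99   0.01 142.53] [ 0.18  0.82 -1.  ] [0.   0.04 0.02] 12.991003418757105
s6 [185.47 308.59]
s6 [184.26 304.09]
s6 [178.83 284.59]
t6 [ 99.19 224.46]
t6 [ 95.35 223.96]
t6 [ 77.72 221.71]
```

View pics/s6b.png

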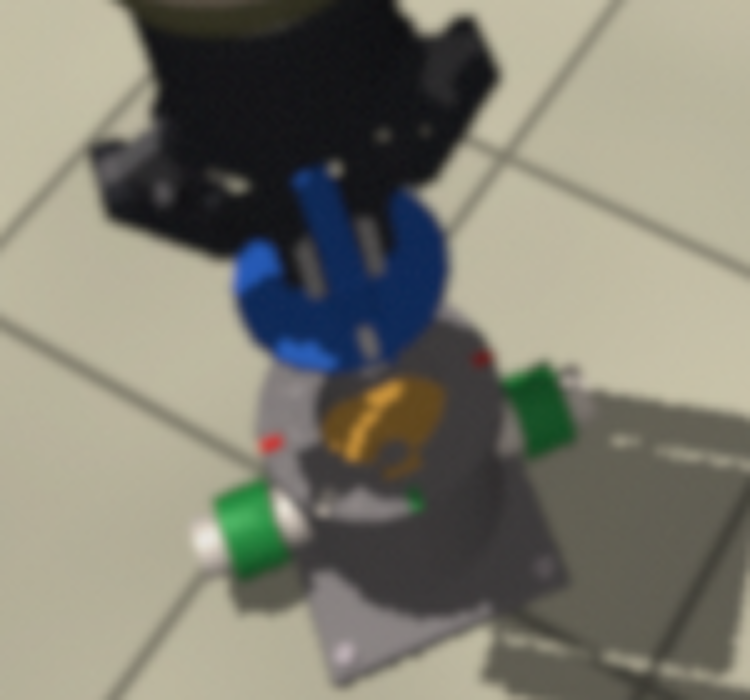

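View pics/t6b.png

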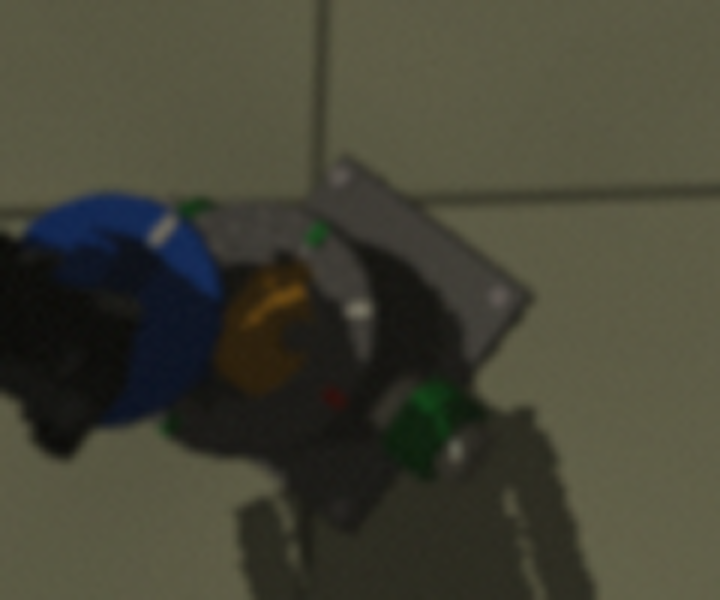

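Run:
```python
from h import *
np.set_printoptions(precision=2,suppress=True)
u=np.array([np.cos(np.radians(-37.5)),np.sin(np.radians(-37.5)),0])
c=np.array([509.05,213.6,194.])
for n,f,p in [('side','s6',px((369,343),110,230,5)),('top','t6',px((161,231),60,170,6))]:
    A=atz(f,p,194); print(n,p,A,(A-c),'along',(A-c)@u, 'perp',(A-c)@np.array([-u[1],u[0],0]))
```

```text
side [183.4 298.2] [482.79 234.53 194.  ] [-26.26  20.93   0.  ] along -33.57819389801992 perp 0.617279197068589
top [ 86.42 208.08] [533.89 192.91 194.  ] [ 24.84 -20.69   0.  ] along 32.299660962128456 perp -1.293545717476424
```

Request:
drive_tool(
  moves=[
    [[0,0,-8],0],
    [[0,0,-18],0],
    [[0,0,-28],0],
    [[0,0,-38],0],
    [[0,0,-47],0],
    [[0,0,-53],0],
    [[0,0,-56],0],
    [[0,0,-56],0],
  ],
)

```text
time: 9.27
tool_pos: [508.4, 213.4, 161.1]
tcp_rot: [-179.9, -0.1, 142.5]
ft_force: [0.9, 0.0, -0.9]
finger_gap: 13.0
```

Request:
drive_tool(
  moves=[
    [[0,0,-2],0],
    [[0,0,-4],0],
    [[0,0,-6],0],
    [[0,0,-8],0],
    [[0,0,-10],0],
    [[0,0,-11],0],
    [[0,0,-12],0],
    [[0,0,-12],0],
  ],
)

```text
time: 9.93
tool_pos: [508.9, 213.6, 150.0]
tcp_rot: [-180.0, -0.0, 142.5]
ft_force: [0.6, 0.1, -1.2]
finger_gap: 12.7
```

Request:
drive_tool(
  moves=[
    [[0,0,-1],0],
    [[0,0,-3],0],
    [[0,0,-5],0],
    [[0,0,-7],0],
    [[0,0,-9],0],
    [[0,0,-10],0],
    [[0,0,-10],0],
    [[0,0,-10],0],
  ],
)

```text
time: 10.6
tool_pos: [508.9, 213.6, 140.2]
tcp_rot: [-180.0, -0.0, 142.5]
ft_force: [-0.6, -0.9, -0.9]
finger_gap: 12.6
```

Request:
drive_tool(
  moves=[
    [[0,0,-2],0],
    [[0,0,-4],0],
    [[0,0,-6],0],
    [[0,0,-8],0],
    [[0,0,-10],0],
    [[0,0,-12],0],
    [[0,0,-12.5],0],
    [[0,0,-12.5],0],
  ],
)

```text
time: 11.27
tool_pos: [508.8, 213.5, 127.4]
tcp_rot: [-180.0, -0.0, 142.5]
ft_force: [-0.2, 0.4, -0.8]
finger_gap: 13.0
```

Request:
drive_tool(
  moves=[
    [[0,0,-0.5],0],
    [[0,0,-1],0],
    [[0,0,-1.5],0],
    [[0,0,-2],0],
    [[0,0,-2],0],
    [[0,0,-2],0],
    [[0,0,-2],0],
    [[0,0,-2],0],
  ],
)

```text
time: 11.93
tool_pos: [509.0, 213.6, 125.8]
tcp_rot: [180.0, 0.0, 142.5]
ft_force: [0.1, 0.1, -1.9]
finger_gap: 13.0
```

Request:
drive_tool(
  moves=[
    [[0,0,-0.2],0],
    [[0,0,-0.4],0],
    [[0,0,-0.6],0],
    [[0,0,-0.6],0],
    [[0,0,-0.6],0],
    [[0,0,-0.6],0],
    [[0,0,-0.6],0],
    [[0,0,-0.6],0],
  ],
)

```text
time: 12.6
tool_pos: [509.0, 213.6, 125.4]
tcp_rot: [180.0, 0.0, 142.5]
ft_force: [-2.2, -0.9, 3.3]
finger_gap: 12.5
```

Request:
drive_tool(
  moves=[
    [[0,0,-0.2],0],
    [[0,0,-0.3],0],
    [[0,0,-0.3],0],
    [[0,0,-0.3],0],
    [[0,0,-0.3],0],
    [[0,0,-0.3],0],
    [[0,0,-0.3],0],
    [[0,0,-0.3],0],
  ],
)

```text
time: 13.27
tool_pos: [509.1, 213.6, 125.4]
tcp_rot: [180.0, 0.0, 142.5]
ft_force: [-3.0, -1.1, 6.3]
finger_gap: 13.0
```

Run:
```python
from h import *
np.set_printoptions(precision=2,suppress=True)
snap('side','s7');snap('wrist','w7'); q=r.sense(); print(q['tool_pos'],q['tcp_rot'],q['ft_force'],q['wrist_torque'],q['finger_gap'])
crop('s7',110,230,260,370,5,'s7b');crop('w7',130,130,390,325,3,'w7b')
```

```text
[509.07 213.63 125.42] [179.99   0.01 142.53] [-4.43 -0.84  6.89] [-0.27  0.66 -0.03] 12.627556511497962
```

View pics/s7b.png

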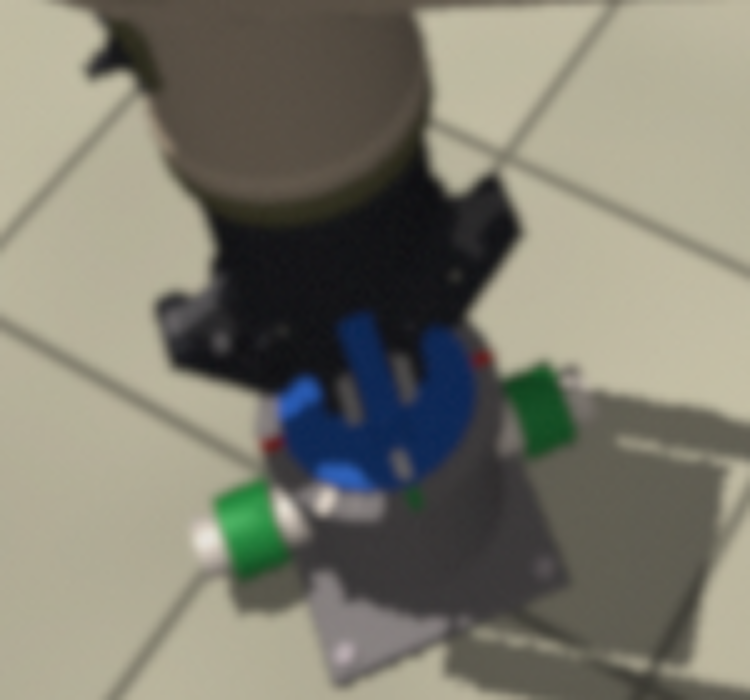

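View pics/w7b.png

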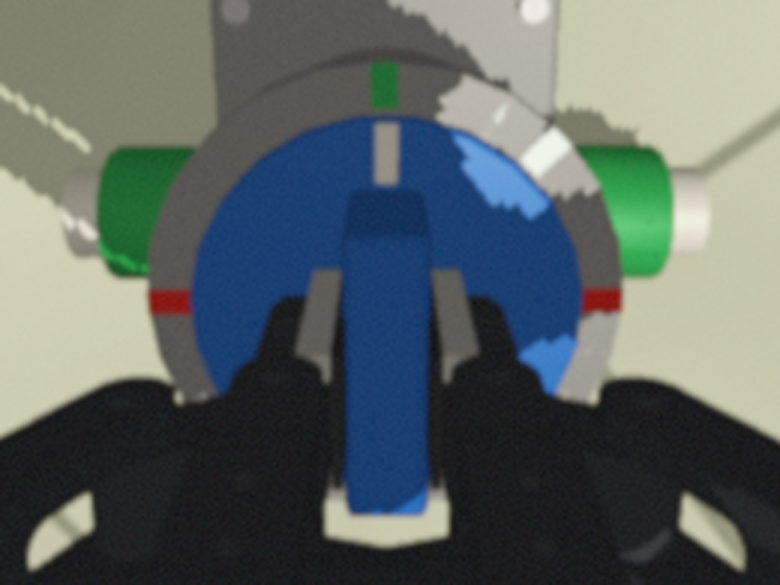

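Request:
drive_tool(
  moves=[
    [[0,0,0],-2],
    [[0,0,0],-5],
    [[0,0,0],-8],
    [[0,0,0],-11],
    [[0,0,0],-14],
    [[0,0,0],-17],
    [[0,0,0],-19],
    [[0,0,0],-20],
  ],
)

```text
time: 14.03
tool_pos: [509.5, 213.6, 125.4]
tcp_rot: [179.9, 0.0, 122.4]
ft_force: [-0.6, -1.5, 5.0]
finger_gap: 12.7
```

Request:
drive_tool(
  moves=[
    [[0,0,0],-3],
    [[0,0,0],-6],
    [[0,0,0],-9],
    [[0,0,0],-12],
    [[0,0,0],-15],
    [[0,0,0],-17],
    [[0,0,0],-19],
    [[0,0,0],-20],
  ],
)

```text
time: 14.7
tool_pos: [509.3, 213.5, 125.4]
tcp_rot: [180.0, 0.0, 102.5]
ft_force: [-2.3, -2.1, 6.0]
finger_gap: 12.7
```

Request:
drive_tool(
  moves=[
    [[0,0,0],-1],
    [[0,0,0],-2],
    [[0,0,0],-3],
    [[0,0,0],-4],
    [[0,0,0],-5],
    [[0,0,0],-5],
    [[0,0,0],-5],
    [[0,0,0],-5],
  ],
)

```text
time: 15.37
tool_pos: [509.2, 213.5, 125.4]
tcp_rot: [180.0, 0.0, 97.6]
ft_force: [-3.1, -2.0, 5.2]
finger_gap: 12.7
```

Run:
```python
from h import *
np.set_printoptions(precision=2,suppress=True)
snap('side','s8');snap('wrist','w8'); q=r.sense(); print(q['tool_pos'],q['tcp_rot'],q['ft_force'],q['wrist_torque'],q['finger_gap'])
crop('s8',110,230,260,370,5,'s8b');crop('w8',130,130,390,325,3,'w8b')
```

```text
[509.22 213.5  125.42] [179.97   0.01  97.56] [-1.72 -1.52  6.43] [-0.29  0.44  0.06] 13.08646131182517
```

View pics/s8b.png

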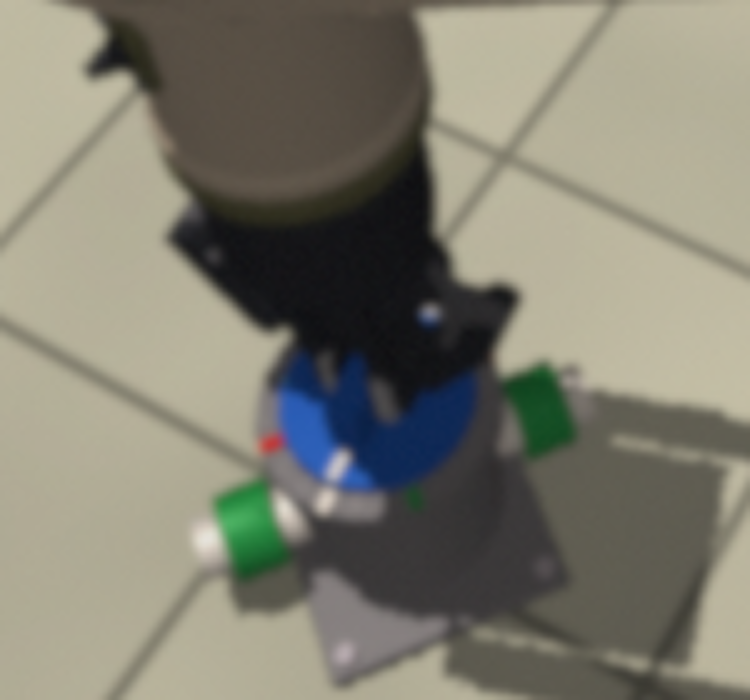

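View pics/w8b.png

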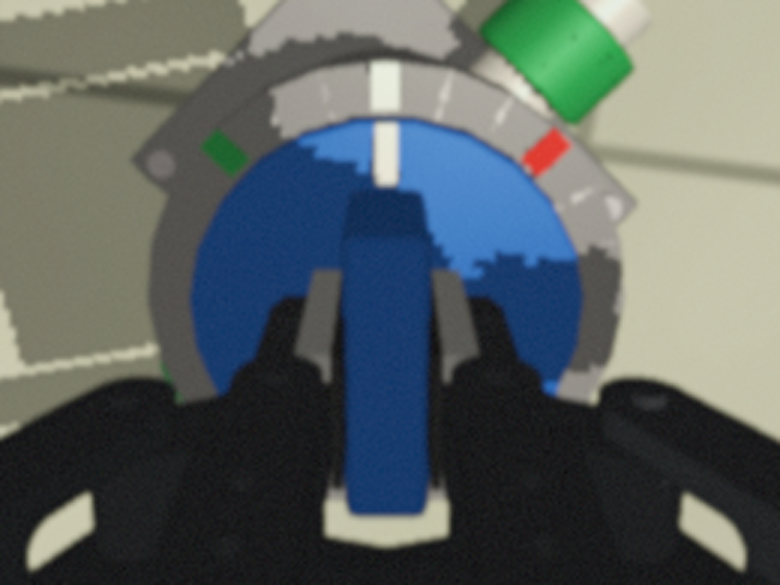

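In the wrist crop the cap's white line (386,153) meets the rim's white mark (385,86) and the flange lies flat on the rim. The push is about 6 N down and the grip is holding, so I'm handing in.

Run:
```python
from h import *
print(r.hand_in()); q=r.sense(); print(q['time'],q['tcp_rot'],q['tool_pos'])
```

```text
the job is handed in; nothing more can be done
None
the job is handed in; nothing more can be done
```

I took the blue cap from the small orange bin and passed its stem through the brass eye without contact forces. I lowered it with the lugs in the slots until the flange sat on the rim, then turned it 45° clockwise. I handed in at about 15.5 s, still gripping it there.

**Last checks:**
- **Height:** the tool stood at z = 125.4 mm, which is the height calculated for a seated flange.
- **Push and grip:** it pressed down with about 6 N at a 60 N grip setting. A sideways force of about 2 N remained.
- **Angle:** the tool yaw was 97.56°, against about 97.55–97.65° measured for the white marks. In the wrist picture the visible white line met its mark to within about half a pixel. The opposite pair was hidden by the gripper.
- **Bystanders:** I moved none of the fitting, pliers, fill valve or shower arm. I did not take a final overall picture of them.

**Disagreement:** the top and side cameras differed by about 4 mm on the pot's position. I settled it with the wrist camera and by comparing cap and pot within the same view.

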